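# Load a bottle on the rocking mixer: cradle, chock, switch on

## Robot

A 6-joint arm with a two-finger parallel gripper is mounted at the origin on a cart in front of the work surface, level with it; the furniture and walls round the work are solid. World frame = base frame: x ahead of the robot, y to its left, z up, the work surface at z = 0. Lengths are in m, angles in rad, forces in N, time in s.
With the tool pointing down it reaches from about 0.35 to 0.85 m from the base axis. Payload 8.1 kg.
Tool frame: the origin (TCP) lies at the very end of the fingers, on their centre line; the grasp point (between the pads) lies 19 mm behind it; x points along the fingers, z is the direction in which the jaws open and shut, and the axes are right-handed (so a half turn about x gives the same grasp; the last joint's range is limited). The gripper opens to 85 mm and grips with 20 to 120 N. Pads are 22 mm wide; open, the fingers measure 114 mm over their backs; the gripper's body (76 mm by 85 mm) begins 54 mm behind the grasp point. The pads swing forward as they close: fully open they stand 13 mm farther back than shut.
Start: joints at [1.146, 0.13, 1.488, -0, 1.523, -0.085], TCP at [0.2, 0.566, 0.231] pointing down, gripper open.
Joint ranges: [-2.96, 2.96], [-0.89, 2.26], [0.02, 2.5], [-1.34, 4.48], [0, 2.73], [-2.66, 2.66]. Speed limits (rad/s): [2.39, 2.39, 2.79, 3.14, 3.14, 3.14].

## Interface

Orientations are given as a unit quaternion [w, x, y, z].
In Python, from cell import ctrl gives the robot as it stands.
- The arm moves only by the tool step_arm, never from a script. Its argument "plan" is a list of rows, each a list of 6 numbers: the shift along the tool's x, y, z each as a share of 400 mm, from -1 to 1, then the turn, a rotation vector about the tool's x, y, z each as a share of pi/2 rad, from -1 to 1. In form: [[tx, ty, tz, rx, ry, rz], ...]. A call has 1 to 8 rows; each row is the pose to reach, as a shift and turn from the pose commanded when the call began, along the tool's axes at that moment; what a row does not reach only later rows make up. A row lasts 1/8 s, in which the tool goes at most 62.5 mm and 10.7 degrees, less where a joint would pass 70% of its speed; a pose out of reach is approached as far as the arm can. A call with a number of a shift or a turn outside -1 to 1 is refused whole. A call with a gripper value outside its range is refused whole. "gripper" is the closure, from 0 (fully open) to 1 (shut), set as the call begins (left out, the last holds). The fingers move at their own pace and stop on an object; "force" is the grip in N (left out, the last holds). Time passes only in rows, so rows that repeat a pose let the fingers close. It gives the time, the measured TCP pose, the force and the opening at its end, in the units of the state.
- ctrl.read_state(): the state, without advancing time (a new reading comes with each control period).
- ctrl.read_camera(name): name is "side" or "top" or "wrist"; returns (picture, depth): 480x640x3 uint8, red, green, blue; 480x640 float32, m along the optical axis (not along the pixel's ray), 0 where there is no reading.
- ctrl.get_calibration(name): a dict with "mtx" (3x3 intrinsics, pixels), "rvec" (rotation vector, rad) and "tvec" (3), from world to camera coordinates, as OpenCV has them; the wrist camera has in their place "T_tool_cam" (4x4, takes a point from camera to tool coordinates, whose origin is the TCP and whose axes are the tool frame's). Camera axes: x right, y down, z forward; pixel columns grow to the right and rows downward; lengths in m; the calibration is good to about 2 mm. A picture is of the moment at which its call begins: read the wrist's pose just before it. get_calibration takes no time and is no camera call.
- ctrl.sign_off(): hands the job in, once; it reports no verdict.
The state is a dict: "time_s": time; "joint_pos": joint angles; "joint_vel": joint speeds; "tau": joint torques, N m; "ee_pos": TCP position; "ee_rot": TCP orientation; "contact_force": force on the tool from outside, world axes, zero at the start; "torque": the same for the moment, N m; "grip_width": finger opening in m.
Only numpy, scipy, OpenCV 4.12 (cv2) and the standard library are available. Lean on these libraries where they do the work, as an engineer would, in place of code of your own. Each camera call takes 0.05 s, during which the arm holds its last target.

## Task

Get the rocking mixer going with the second bottle: lay the blue-capped amber bottle from the bench down in the mixer's empty V-cradles without dropping it, so that it rests fully in both Vs. Then slide the orange chock up against it so that it cannot roll, let go, and only then nudge the mixer's slide switch on by its ridge. Leave the bottle that is already loaded and the things on the bench as they are.

Things in the scene. Friction and masses are not known exactly. Their poses are not given: they have to be found in the camera images.
- rocker: Rocking mixer fixed to the bench, deck always level (drive not simulated). Origin on the bench under the deck's middle; x along the bottles, y left, z up. White housing x +-88, y -136 to 232 mm, top z = 58, carries a deck x +-95, y +-168 mm, top z = 80. Bottle places along y = +45 (empty) and y = -45 mm (loaded, with its own fixed orange chock). Housing strip y 170 to 232 is the control panel.
- cradle_seat (a point): Where the bottle's origin belongs: axis of a seated bottle, midway between the empty place's two V-cradles, 34 mm above the deck; axes as the rocker's. Cradles: grey, rubber-lined 90-degree Vs, 16 mm thick, centred 45 mm either way along x, 54 mm wide (y), apex 7 mm and upper edges 31 mm above the deck. Between them the deck is free. Loaded bottle's axis: 90 mm towards -y.
- bottle: Amber glass bottle, 38 mm diameter, 260 g, white band, lying on the bench (axis 22 mm high; can roll). Origin mid-glass on the axis; x towards the blue cap. Glass from x = -66 to +63 mm; black foot ring (44 mm diameter) -76 to -66, blue cap (44 mm) +63 to +90. Ring and cap belong outside the cradles: about 10 mm play along the axis. Either end may point away from the robot.
- loaded_bottle: Same bottle with a white cap, already lying in the cradles along rocker y = -45 mm. Leave it.
- chock (a joint): Travel (m) of the empty place's orange chock: 0 = fully back (starts at 0 to 0.015); grows as it slides along rocker -y, between the cradles, towards the bottle; stop 0.072. About 2 N friction; stays where left. Its overhanging 45-degree rubber jaw (58 mm wide in x) meets the upper flank of a seated bottle at 0.065 and presses it into the Vs, which stops it there.
- chock_tab (a point): Middle of the top of the chock's thumb tab, 81 mm above the deck; axes as the rocker's. Tab 14 mm thick (x), 26 mm long (y), 25 mm high: pinch across x from above. The block below is 56 mm wide (x); its upright back face, 14 mm towards +y from here, reaches from the deck to 52 mm above it and can be pushed. The jaw reaches 35 mm from here towards the bottle, 56 mm above the deck.
- switch (a joint): Slide switch on the control panel (m): 0 = off, 0.010 = on; moves along rocker +x. Sprung detent: it resists with about 1.8 N, past the middle (0.005) it snaps to the other end by itself. On uncovers a green patch, off a red one.
- switch_ridge (a point): Middle of the top of the switch's grey ridge; axes as the rocker's. It stands 7 mm above the housing top (58 mm) and about 6 mm above the slide and bezel round it; 5 mm thick (x), 13.5 mm wide (y); push it along +x with closed fingertips. 83 mm beyond it (+x) is a dial, 30 mm wide, 11 mm high, not used; the deck's edge is 35 mm towards -y.
- tip_beaker: Plastic beaker of used tips, 72 mm wide, 88 mm high, bystander; origin at the centre of its underside.
- pen: Blue and white marker pen, 135 mm long, lying in front of the mixer, bystander.
- flask: Small clear culture flask with blue cap, 50 x 102 x 32 mm, lying left of the bottle, bystander.

How it is judged:
On the way, in this order (a step that is already met when the one before it is completed fails the run):
1. the bottle lies in both Vs of the empty place, let go, the chock still clear of it and the switch still off (z of bottle in the frame of cradle_seat between -0.003 and 0.003 m and y of bottle in the frame of cradle_seat between -0.003 and 0.003 m and angle between the x axis of bottle and the x axis of rocker, either way round below 0.05 rad and contact force between the fingers and bottle below 0.1 N and value of joint chock below 0.058 m and value of joint switch below 0.004 m), for 0.2 s.
2. the chock stands against the seated bottle, let go, the switch still off (value of joint chock above 0.0615 m and z of bottle in the frame of cradle_seat below 0.003 m and y of bottle in the frame of cradle_seat above -0.003 m and contact force between the fingers and rocker below 0.1 N and value of joint switch below 0.004 m), for 0.1 s.
3. the slide switch is on (value of joint switch above 0.008 m), for 0.2 s.
At the end, for the whole second after the job is handed in: The bottle rests at the cradle seat (axis within 3 mm sideways and in height, 15 mm along, 0.05 rad), at rest; the chock stands against it (joint above 0.0615, 3.5 mm before full contact at most); the switch is on (above 0.008); the loaded bottle is within 8 mm of where it was (z of bottle in the frame of cradle_seat between -0.003 and 0.003 m and y of bottle in the frame of cradle_seat between -0.003 and 0.003 m and x of bottle in the frame of cradle_seat between -0.015 and 0.015 m and angle between the x axis of bottle and the x axis of rocker, either way round below 0.05 rad and value of joint chock above 0.0615 m and value of joint switch above 0.008 m and linear speed of bottle below 0.02 m/s and distance of loaded_bottle from where it was at the start of the episode below 0.008 m); the robot touches nothing.
It fails at once if the bottle is dropped (moves faster than 0.5 m/s while not held) (contact force between the fingers and bottle below 0.05 N and linear speed of bottle above 0.5 m/s).
It fails at once if the loaded bottle is shifted more than 8 mm (distance of loaded_bottle from where it was at the start of the episode above 0.008 m).
It fails at once if a bystander is shifted more than 20 mm (distance of any of tip_beaker, pen, flask from where it was at the start of the episode above 0.02 m).
It also fails if it takes over 54 s, if anything falls off the work surface, if the arm or the gripper's body presses on something with over 40 N, if the wrist force passes 120 N, or if a joint passes its speed limit or range.

## Working session

There is one attempt and no reset: what is moved stays moved. The work goes in short steps, Python scripts to look and compute and a tool call to move; the robot and the scene stay as the last step left them, time stands still between calls to the robot, and variables do not carry over. Pictures are saved under pics/ and viewed, and the job is handed in when it is done.

Besides the shell and the picture viewer there is one more tool, called after "Emit:" as a command line: name --pt "numbers of a row" for each row, then --argument value for the rest. step_arm: Moves the arm, as the interface text tells. Shift numbers are shares of 400 mm and turn numbers shares of pi/2 rad, none past 1 either way. Its arguments: {"type":"object","properties":{"plan":{"type":"array"},"gripper":{"type":"number"},"force":{"type":"number"}},"required":["plan"]}

```bash
ls; mkdir -p pics
python3 - <<'E'
from cell import ctrl
import cv2, numpy as np
s=ctrl.read_state(); print(s)
for n in("top","side","wrist"):
    p,d=ctrl.read_camera(n); cv2.imwrite(f"pics/{n}0.png",p[:,:,::-1]); np.save(f"pics/{n}0.npy",d); np.save(f"pics/{n}0c.npy",p)
    print(n,ctrl.get_calibration(n))
E
```

```text
pics
{'time_s': 0.0, 'joint_pos': array([ 1.14561229e+00,  1.31174729e-01,  1.48930177e+00,  1.44366176e-05,
        1.52298596e+00, -8.54370676e-02]), 'joint_vel': array([-0.00229755,  0.00055657, -0.00043496, -0.00028816,  0.00196934,
       -0.00122468]), 'tau': array([ 1.49348639e-04, -5.69411445e+01, -5.00545621e+01, -2.68826761e-04,
        1.48049660e-02,  3.95388469e-07]), 'ee_pos': array([0.19971425, 0.56519771, 0.23022398]), 'ee_rot': array([ 0.57675887, -0.40860372,  0.57790473,  0.40794403]), 'contact_force': array([ 0.48056315, -0.15943017,  0.71344415]), 'torque': array([-0.00462364, -0.03023315,  0.01445816]), 'grip_width': 0.08518277860209364}
top {'mtx': array([[596.20689489,   0.        , 322.9966772 ],
       [  0.        , 596.20689489, 240.465886  ],
       [  0.        ,   0.        ,   1.        ]]), 'rvec': array([ 2.16667534, -2.2068224 ,  0.09541657]), 'tvec': array([0.23599351, 0.52736161, 1.49952833])}
side {'mtx': array([[441.36295712,   0.        , 328.28143236],
       [  0.        , 441.36295712, 248.50019888],
       [  0.        ,   0.        ,   1.        ]]), 'rvec': array([ 2.11805162, -0.62566845,  0.34057874]), 'tvec': array([-0.32553529,  0.36932169,  0.5348165 ])}
wrist {'mtx': array([[417.47005304,   0.        , 314.52863167],
       [  0.        , 417.47005304, 240.17901403],
       [  0.        ,   0.        ,   1.        ]]), 'T_tool_cam': array([[-2.46306247e-04, -2.91755300e-01,  9.56492961e-01,
        -1.42850319e-01],
       [-3.99201016e-04, -9.56492885e-01, -2.91755379e-01,
         7.42508171e-02],
       [ 9.99999890e-01, -4.53694135e-04,  1.19121161e-04,
         4.39025047e-04],
       [ 0.00000000e+00,  0.00000000e+00,  0.00000000e+00,
         1.00000000e+00]])}
```

View pics/top0.png

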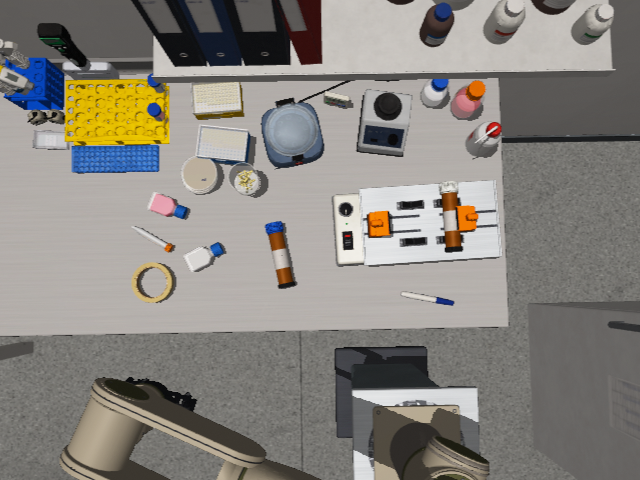

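View pics/side0.png

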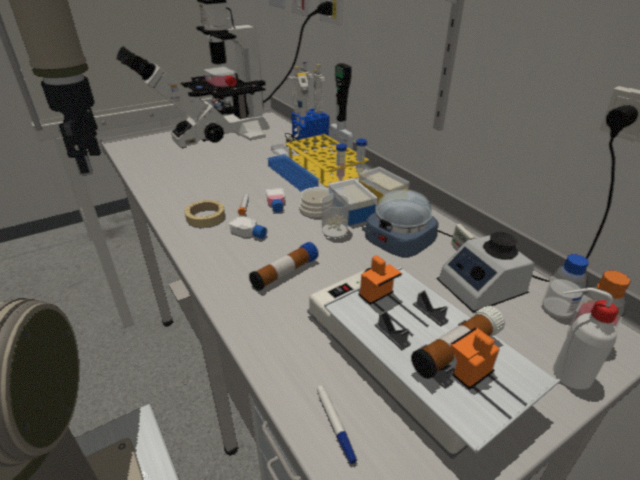

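View pics/wrist0.png

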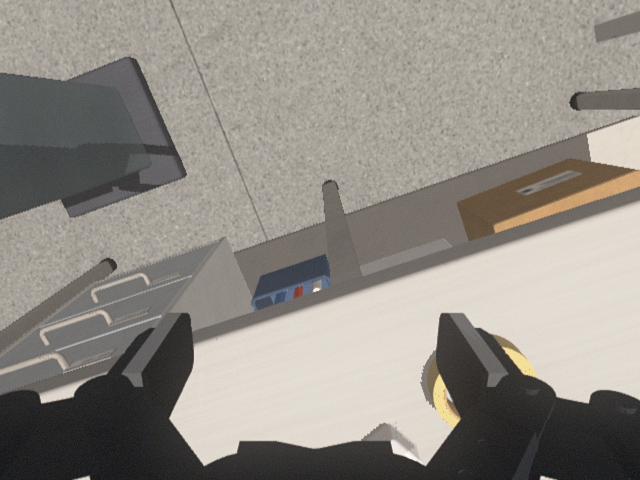

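The top view shows the bottle at about (280,255) with its cap end up at (275,228). The mixer deck spans (360,187) to (500,260), with the panel on its left, the switch at (348,240), and the empty-place chock at (378,224). Next I'll measure these.

```bash
cat > h.py <<'E'
import numpy as np, cv2
from cell import ctrl
from scipy.spatial.transform import Rotation as R
def T_wc(name, st=None):  # camera->world
    c=ctrl.get_calibration(name)
    if 'rvec' in c:
        Rm=cv2.Rodrigues(np.array(c['rvec'],float))[0]; T=np.eye(4); T[:3,:3]=Rm.T; T[:3,3]=-Rm.T@np.array(c['tvec']).ravel()
    else:
        q=st['ee_rot']; T=np.eye(4); T[:3,:3]=R.from_quat([q[1],q[2],q[3],q[0]]).as_matrix(); T[:3,3]=st['ee_pos']; T=T@c['T_tool_cam']
    return T,c['mtx']
def ray(name,uv,z,st=None):
    T,K=T_wc(name,st); uv=np.atleast_2d(np.array(uv,float))
    d=np.c_[(uv[:,0]-K[0,2])/K[0,0],(uv[:,1]-K[1,2])/K[1,1],np.ones(len(uv))]@T[:3,:3].T
    o=T[:3,3]; return o+d*((z-o[2])/d[:,2])[:,None]
def cloud(name,D,st=None):
    T,K=T_wc(name,st); v,u=np.mgrid[0:480,0:640]
    P=np.stack([(u-K[0,2])/K[0,0]*D,(v-K[1,2])/K[1,1]*D,D],-1)
    return P@T[:3,:3].T+T[:3,3]
def proj(name,P,st=None):
    T,K=T_wc(name,st); Q=(np.atleast_2d(P)-T[:3,3])@T[:3,:3]; q=Q@K.T; return q[:,:2]/q[:,2:]
def blobs(mask,mn=8):
    n,l,s,c=cv2.connectedComponentsWithStats(mask.astype(np.uint8)); return [(s[i,4],c[i],s[i,:4],l==i) for i in range(1,n) if s[i,4]>=mn]
def shot(name,tag):
    st=ctrl.read_state(); p,d=ctrl.read_camera(name); cv2.imwrite(f"pics/{tag}.png",p[:,:,::-1]); np.savez(f"pics/{tag}.npz",p=p,d=d,pos=st['ee_pos'],rot=st['ee_rot']); return p,d,st
E
python3 - <<'E'
from h import *
np.set_printoptions(precision=4,suppress=True)
p=np.load('pics/top0c.npy');d=np.load('pics/top0.npy')
print("base px",proj('top',[[0,0,0]]), "bench depth z", cloud('top',d)[300,330])
C=cloud('top',d); hsv=cv2.cvtColor(p,cv2.COLOR_RGB2HSV)
# deck plane
m=(abs(C[...,2]-.08)<.006); m[:, :325]=0; m[:170]=0;m[275:]=0;m[:,510:]=0
for b in blobs(m,200): 
    r=cv2.minAreaRect(np.argwhere(b[3])[:,::-1].astype(np.float32)); print('deck',b[0],r, np.median(C[b[3]][:,2])); print(ray('top',cv2.boxPoints(r),.08))
o=(hsv[...,0]<16)&(hsv[...,1]>200)&(hsv[...,2]>170)
for b in blobs(o): print('orange',b[0],b[1],b[2])
bl=(hsv[...,0]>100)&(hsv[...,0]<125)&(hsv[...,1]>140)
for b in blobs(bl,20): 
    if b[1][1]>200: print('blue',b[0],b[1],b[2],ray('top',b[1],.03))
am=(hsv[...,0]<16)&(hsv[...,1]>120)&(hsv[...,2]<170)
for b in blobs(am,30): print('amber',b[0],b[1],b[2],ray('top',b[1],.035))
sub=cv2.resize(p[160:310,120:510],None,fx=2,fy=2,interpolation=cv2.INTER_CUBIC); cv2.imwrite('pics/top0z.png',sub[:,:,::-1])
E
```

```text
base px [[416.8268 450.1429]] bench depth z [ 0.3799  0.211  -0.0002]
deck 7183 ((429.27032470703125, 222.12164306640625), (77.29301452636719, 138.4239959716797), 86.24827575683594) 0.08124547637454249
[[ 0.6548  0.1391  0.08  ]
 [ 0.6715 -0.203   0.08  ]
 [ 0.4806 -0.2076  0.08  ]
 [ 0.4646  0.1311  0.08  ]]
orange 199 [476.5829  88.2663] [469  81  16  16]
orange 53 [494.4151 127.2642] [489 123  11  11]
orange 397 [466.2746 217.4207] [456 206  22  25]
orange 24 [387.5 222.5] [387 211   3  24]
orange 79 [375.9241 221.0253] [369 214  15  13]
orange 22 [371.6818 232.    ] [370 226   7  10]
orange 8 [381.5 235. ] [378 235   8   1]
orange 23 [167.3478 247.6957] [165 245   6   6]
blue 131 [180.2443 211.4885] [174 205  13  14] [[0.6109 0.5866 0.03  ]]
blue 172 [273.7733 227.25  ] [265 221  18  14] [[0.5666 0.3504 0.03  ]]
blue 118 [216.4831 249.1949] [210 243  13  14] [[0.5135 0.4954 0.03  ]]
blue 85 [443.9294 301.1059] [436 297  18   8] [[ 0.3724 -0.0748  0.03  ]]
amber 1455 [307.9533  32.9203] [284   0  38  64] [[1.0702 0.2553 0.035 ]]
amber 44 [502.9545  32.9091] [495  30  19   6] [[ 1.0628 -0.2512  0.035 ]]
amber 92 [471.6848  95.2609] [465  85  17  17] [[ 0.8985 -0.1635  0.035 ]]
amber 84 [493.0595 130.2262] [486 122  16  15] [[ 0.8061 -0.215   0.035 ]]
amber 281 [449.4235 201.3523] [441 192  18  25] [[ 0.6242 -0.0964  0.035 ]]
amber 79 [371.8481 226.8608] [367 215  16  22] [[0.5627 0.1023 0.035 ]]
amber 285 [453.5754 237.4737] [444 220  31  28] [[ 0.532  -0.1037  0.035 ]]
amber 239 [276.7197 240.7741] [269 232  17  19] [[0.5317 0.343  0.035 ]]
amber 220 [284.1182 275.4227] [276 267  17  18] [[0.4442 0.3256 0.035 ]]
```

View pics/top0z.png

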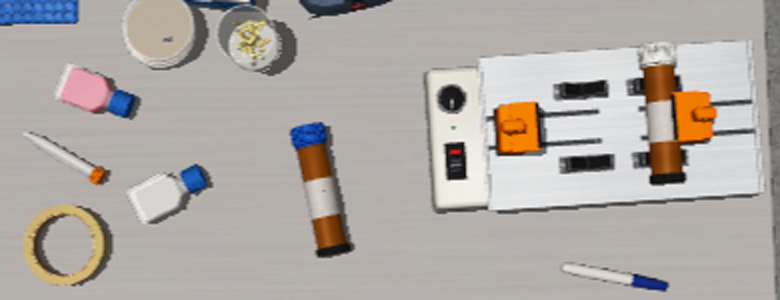

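```bash
cat >> h.py <<'E'
def go(pos,yaxis=None,st=None,flip=None):
    """tool x down; tool y along +-yaxis (horizontal, world angle rad). prints row numbers"""
    st=st or ctrl.read_state(); q=st['ee_rot']; R0=R.from_quat([q[1],q[2],q[3],q[0]])
    t=R0.inv().apply(np.array(pos)-st['ee_pos'])/.4
    best=None
    for a in ([yaxis] if flip is False else [yaxis,yaxis+np.pi]):
        x=np.array([0,0,-1.]);y=np.array([np.cos(a),np.sin(a),0]);z=np.cross(x,y)
        r=(R0.inv()*R.from_matrix(np.c_[x,y,z])).as_rotvec()
        if best is None or np.linalg.norm(r)<np.linalg.norm(best): best=r
    print('shift',np.round(t,4),'turn',np.round(best/(np.pi/2),4),'mm',np.round(t*400,1),'deg',np.degrees(best).round(1), 'rows', np.linalg.norm(t)*400/62.5, np.degrees(np.linalg.norm(best))/10.7)
E
python3 - <<'E'
from h import *
s=ctrl.read_state(); q=s['ee_rot']; print(R.from_quat([q[1],q[2],q[3],q[0]]).as_matrix().round(3))
a=np.arctan2(.0174,.0875); go([.492,.3355,.2],a)
E
```

```text
[[-0.001 -0.943  0.333]
 [-0.001  0.333  0.943]
 [-1.     0.    -0.001]]
shift [ 0.0765 -0.8802 -0.298 ] turn [-3.413e-01 -9.000e-04 -3.000e-04] mm [  30.6 -352.1 -119.2] deg [-30.7  -0.1  -0. ] rows 5.967770527437965 2.870843929430077
```

Emit:
step_arm --pt "0.0765 -0.88 -0.298 -0.341 0 0" --pt "0.0765 -0.88 -0.298 -0.341 0 0" --pt "0.0765 -0.88 -0.298 -0.341 0 0" --pt "0.0765 -0.88 -0.298 -0.341 0 0" --pt "0.0765 -0.88 -0.298 -0.341 0 0" --pt "0.0765 -0.88 -0.298 -0.341 0 0" --pt "0.0765 -0.88 -0.298 -0.341 0 0" --pt "0.0765 -0.88 -0.298 -0.341 0 0" --gripper 0 --force 30

```text
time_s: 1.15
ee_pos: [0.4921, 0.3356, 0.2002]
ee_rot: [0.449, -0.546, 0.449, 0.546]
contact_force: [-0.2, 0.8, 0.5]
grip_width: 0.0857
```

Run:
```python
from h import *
p,d,st=shot('wrist','w1'); print(st['ee_pos'],st['time_s'])
```

```text
[0.4920746  0.3356185  0.20019976] 1.15
```

View pics/w1.png

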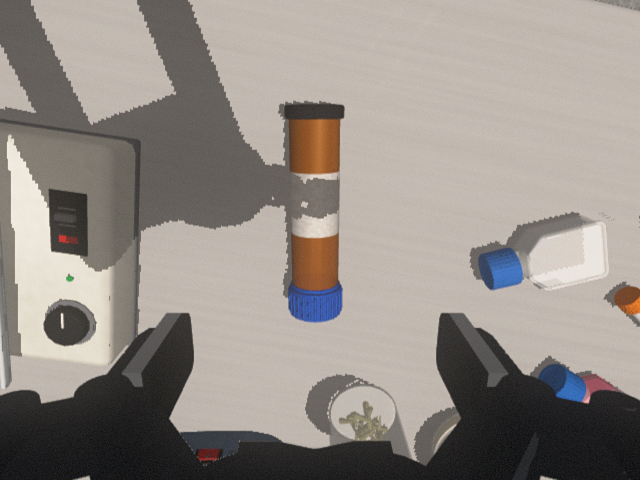

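The wrist view shows the bottle upright at about columns 289–341, cap at the bottom (315,303) and foot ring at the top (315,111). The flask is clear on the right. Next I'll measure the axis.

Run:
```python
from h import *
np.set_printoptions(precision=4,suppress=True)
f=np.load('pics/w1.npz');p,d=f['p'],f['d'];st=dict(ee_pos=f['pos'],ee_rot=f['rot'])
C=cloud('wrist',d,st); m=(C[...,2]>.012)&(C[...,2]<.06); m[:95]=0;m[325:]=0;m[:,:270]=0;m[:,360:]=0
P=C[m]; print('top z',np.percentile(P[:,2],[50,99]),'bench',np.median(C[50:90,400:500,2]))
hsv=cv2.cvtColor(p,cv2.COLOR_RGB2HSV)
am=(hsv[...,0]<16)&(hsv[...,1]>150)&m; rows=np.where(am.any(1))[0]; print('amber rows',rows.min(),rows.max())
# silhouette mid-lines of glass (both edges at approx axis height)
mid=[];
for v in rows[3:-3]:
    c=np.where(m[v])[0]; mid.append(((c.min()+c.max())/2,v,c.max()-c.min()+1))
mid=np.array(mid); print('width px',np.median(mid[:,2]))
A=ray('wrist',mid[:,:2],.022,st); x0=A[:,:2].mean(0); u,s,vt=np.linalg.svd(A[:,:2]-x0); a=vt[0]*np.sign(vt[0][0]); print('axis',a,np.degrees(np.arctan2(a[1],a[0])),'rms',s[1]/np.sqrt(len(A)))
c=np.where(rows)[0]
e=ray('wrist',[[315,rows.min()-.5],[315,rows.max()+.5]],.041,st); t=(e[:,:2]-x0)@a; print('glass ends t',t,'len',t[1]-t[0])
# cloud centre, glass length
tt=(P[:,:2]-x0)@a; print('cloud t',tt.min(),tt.max(), 'mean lateral',np.mean((P[:,:2]-x0)@[-a[1],a[0]]))
mid_t=t.mean()-(-.0015); O=x0+a*mid_t; print('origin',O)
b=np.arctan2(a[1],a[0]); go([O[0],O[1],.09],b,st=st)
```

```text
top z [0.0391 0.0446] bench 0.0003220375641811435
amber rows 119 289
width px 50.0
axis [0.9805 0.1967] 11.343041998492849 rms 0.00016354638146452664
glass ends t [-0.0667  0.0621] len 0.12881048464227207
cloud t -0.07632692670990746 0.08960144465019805 mean lateral 7.0039762034463046e-06
origin [0.4876 0.335 ]
shift [0.2755 0.011  0.0006] turn [-0.0024  0.     -0.0007] mm [110.2   4.4   0.2] deg [-0.2  0.  -0.1] rows 1.7646834000186633 0.02104562453447782
```

Emit:
step_arm --pt "0.15 0.011 0 0 0 0" --pt "0.3 0.011 0 0 0 0" --pt "0.4 0.011 0 0 0 0" --pt "0.46 0.011 0 0 0 0" --pt "0.49 0.011 0 0 0 0" --pt "0.49 0.011 0 0 0 0" --pt "0.49 0.011 0 0 0 0"

```text
time_s: 2.08
ee_pos: [0.4886, 0.3362, 0.0064]
ee_rot: [-0.449, 0.547, -0.448, -0.546]
contact_force: [0.7, 0.4, -0.4]
grip_width: 0.0853
```

Emit:
step_arm --pt "0 0 0 0 0 0" --pt "0 0 0 0 0 0" --pt "0 0 0 0 0 0" --pt "0 0 0 0 0 0" --pt "0 0 0 0 0 0" --pt "0 0 0 0 0 0" --pt "0 0 0 0 0 0" --gripper 0.75 --force 30

```text
time_s: 2.95
ee_pos: [0.4882, 0.3353, 0.0053]
ee_rot: [-0.449, 0.547, -0.448, -0.546]
contact_force: [-1.9, -1.1, 5.1]
grip_width: 0.0373
```

Emit:
step_arm --pt "-0.05 0 0 0 0 0" --pt "-0.1 0 0 0 0 0" --pt "-0.25 0 0 0 0 0" --pt "-0.4 0 0 0 0 0" --pt "-0.55 0 0 0 0 0" --pt "-0.65 0 0 0 0 0" --pt "-0.65 0 0 0 0 0"

```text
time_s: 3.82
ee_pos: [0.4898, 0.3363, 0.2713]
ee_rot: [-0.452, 0.548, -0.445, -0.545]
contact_force: [0.3, 0.4, -3.0]
grip_width: 0.037
```

Run:
```python
from h import *
st=ctrl.read_state(); print(st['ee_pos'],st['grip_width'],st['contact_force']); b=np.radians(2.75)
go([.53,.17,.27],b)
```

```text
[0.48975619 0.33629223 0.27129375] 0.036957948134686835 [ 0.32628388  0.37070635 -2.97879586]
shift [ 0.0021 -0.0178 -0.4274] turn [0.0941 0.0024 0.0059] mm [   0.8   -7.1 -170.9] deg [8.5 0.2 0.5] rows 2.7375595385452276 0.7935942677846541
```

Emit:
step_arm --pt "0 -0.006 -0.14 0.03 0 0" --pt "0 -0.012 -0.28 0.06 0 0" --pt "0 -0.018 -0.427 0.094 0 0" --pt "0 -0.018 -0.427 0.094 0 0" --pt "0 -0.018 -0.427 0.094 0 0"

```text
time_s: 4.45
ee_pos: [0.5274, 0.1688, 0.2635]
ee_rot: [0.488, -0.511, 0.488, 0.512]
contact_force: [0.2, 0.3, -2.2]
grip_width: 0.0372
```

Run:
```python
from h import *
p,d,st=shot('wrist','w2'); print(st['ee_pos'],st['ee_rot'],st['time_s'])
```

```text
[0.52743442 0.16879935 0.26354164] [ 0.4875494  -0.511188    0.48847073  0.5122292 ] 4.45
```

View pics/w2.png

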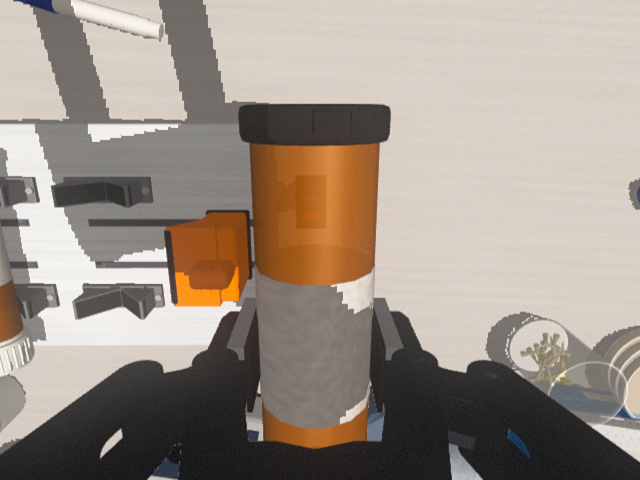

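The wrist view shows the bottle straight in the grip. The empty cradles are at (100,190) and (118,300), the chock at (208,258), and the loaded bottle at far left. Next I'll take the seat pose from depth.

Run:
```python
from h import *
np.set_printoptions(precision=4,suppress=True)
f=np.load('pics/w2.npz');p,d=f['p'],f['d'];st=dict(ee_pos=f['pos'],ee_rot=f['rot'])
C=cloud('wrist',d,st); hsv=cv2.cvtColor(p,cv2.COLOR_RGB2HSV)
dk=(abs(C[...,2]-.08)<.005); dk[:,235:]=0; dk[360:]=0; print('deck z',np.median(C[dk][:,2]),dk.sum())
zd=np.median(C[dk][:,2])
# deck edges: near edge (top) & far edge (bottom) as function of column
Z=C[...,2]
near=[];far=[]
for u in list(range(5,240,5)):
    r=np.where(dk[100:160,u])[0]
    if len(r)>5: near.append([u,100+r.min()-.5])
for u in list(range(40,205,5)):
    r=np.where(dk[310:360,u])[0]
    if len(r)>5: far.append([u,310+r.max()+.5])
def fl(L):
    P=ray('wrist',L,.08,st)[:,:2]; k=np.polyfit(P[:,1],P[:,0],1); res=P[:,0]-np.polyval(k,P[:,1]); g=abs(res)<.002; k=np.polyfit(P[g,1],P[g,0],1); return k,g.mean(),P
kn,g1,Pn=fl(near); kf,g2,Pf=fl(far)
print('near',kn,g1,np.degrees(-np.arctan(kn[0])),'far',kf,g2,np.degrees(-np.arctan(kf[0])), 'width',(kf[1]-kn[1])*np.cos(np.arctan(kn[0])))
h=(Z>zd+.004)&(Z<zd+.04); h[:,235:]=0;h[350:]=0;h[:150]=0
for b in blobs(h,150):
    Q=C[b[3]]; print(b[0],b[1],b[2],'x',np.percentile(Q[:,0],[1,99]),'y',np.percentile(Q[:,1],[1,99]),'zmax',np.percentile(Q[:,2],99))
```

```text
deck z 0.08033483096139987 37211
near [-0.0471  0.4686] 1.0 2.6987843968160146 far [-0.0468  0.658 ] 1.0 2.6815916957266355 width 0.18919588941966536
898 [ 15.7405 191.5857] [  0 178  37  30] x [0.5116 0.5311] y [-0.0716 -0.0495] zmax 0.11121553151361112
2533 [100.7465 191.6119] [ 51 178 100  30] x [0.5079 0.5275] y [-0.0197  0.0394] zmax 0.11160974679930862
369 [218.8835 216.5447] [194 210  41  14] x [0.5296 0.532 ] y [0.0841 0.1106] zmax 0.11956777234679589
2508 [ 20.8768 300.5191] [  0 223  57 127] x [0.5514 0.6442] y [-0.0722 -0.0461] zmax 0.12007945694818738
2322 [116.8885 300.0995] [ 72 285  92  35] x [0.5975 0.6167] y [-0.0173  0.0435] zmax 0.11169716631579488
```

Run:
```python
from h import *
np.set_printoptions(precision=4,suppress=True)
f=np.load('pics/w2.npz');p,d=f['p'],f['d'];st=dict(ee_pos=f['pos'],ee_rot=f['rot'])
C=cloud('wrist',d,st); hsv=cv2.cvtColor(p,cv2.COLOR_RGB2HSV)
a=np.radians(2.69); ex=np.array([np.cos(a),np.sin(a)]); ey=np.array([-ex[1],ex[0]])
Z=C[...,2]-.0003; U=C[...,:2]@ex; V=C[...,:2]@ey
# x centre from deck edges
P=np.array([[.4686,0],[.658,0]]); print('deck centre u', (P@ex).mean())
for nm,(r0,r1,c0,c1) in dict(near=(175,210,45,155),far=(280,322,68,168)).items():
    s=np.zeros(Z.shape,bool); s[r0:r1,c0:c1]=1; s&=(Z>.084)&(Z<.113)
    u,v,z=U[s],V[s],Z[s]
    print(nm,'u range',np.percentile(u,[2,98]),'v',v.min(),v.max())
    for b in np.arange(-.05,.06,.004):
        k=(v>=b)&(v<b+.004)
        if k.sum()>5: print('  v %.3f n%d zmed %.4f max %.4f'%(b+.002,k.sum(),np.median(z[k]),z[k].max()))
```

```text
deck centre u 0.5626792892383142
near u range [0.5084 0.5269] v -0.04947659528213457 0.016470577567866424
  v -0.048 n9 zmed 0.0849 max 0.0855
  v -0.044 n93 zmed 0.1098 max 0.1122
  v -0.040 n213 zmed 0.1090 max 0.1123
  v -0.036 n223 zmed 0.1054 max 0.1097
  v -0.032 n204 zmed 0.1017 max 0.1064
  v -0.028 n216 zmed 0.0977 max 0.1017
  v -0.024 n198 zmed 0.0934 max 0.0978
  v -0.020 n193 zmed 0.0894 max 0.0933
  v -0.016 n94 zmed 0.0879 max 0.0907
  v -0.012 n77 zmed 0.0914 max 0.0944
  v -0.008 n77 zmed 0.0950 max 0.0981
  v -0.004 n87 zmed 0.0995 max 0.1022
  v 0.000 n94 zmed 0.1030 max 0.1062
  v 0.004 n101 zmed 0.1072 max 0.1102
  v 0.008 n350 zmed 0.1019 max 0.1128
  v 0.012 n248 zmed 0.0873 max 0.1110
  v 0.016 n65 zmed 0.0850 max 0.0885
far u range [0.5981 0.6157] v -0.049504765603156246 0.01630859657835281
  v -0.048 n19 zmed 0.0849 max 0.0858
  v -0.044 n98 zmed 0.1092 max 0.1116
  v -0.040 n202 zmed 0.1084 max 0.1127
  v -0.036 n219 zmed 0.1050 max 0.1101
  v -0.032 n189 zmed 0.1012 max 0.1055
  v -0.028 n181 zmed 0.0971 max 0.1009
  v -0.024 n159 zmed 0.0937 max 0.0984
  v -0.020 n154 zmed 0.0894 max 0.0939
  v -0.016 n80 zmed 0.0874 max 0.0901
  v -0.012 n72 zmed 0.0908 max 0.0943
  v -0.008 n77 zmed 0.0945 max 0.0981
  v -0.004 n94 zmed 0.0983 max 0.1022
  v 0.000 n98 zmed 0.1006 max 0.1061
  v 0.004 n120 zmed 0.1034 max 0.1107
  v 0.008 n292 zmed 0.1015 max 0.1124
  v 0.012 n217 zmed 0.0905 max 0.1121
  v 0.016 n54 zmed 0.0850 max 0.0883
```

Run:
```python
from h import *
from scipy.optimize import least_squares
np.set_printoptions(precision=4,suppress=True)
f=np.load('pics/w2.npz');p,d=f['p'],f['d'];st=dict(ee_pos=f['pos'],ee_rot=f['rot'])
C=cloud('wrist',d,st)
s=np.zeros(d.shape,bool); s[150:400,262:372]=1; s&=(d>.02)&(d<.24); P=C[s][::7]; print(len(P))
q=st['ee_rot'];R0=R.from_quat([q[1],q[2],q[3],q[0]]); L=R0.inv().apply(P-st['ee_pos'])
def fn(k): # tool frame: axis point x=a+b*y, z=c+d*y
    return np.hypot(L[:,0]-k[0]-k[1]*L[:,1],L[:,2]-k[2]-k[3]*L[:,1])-.019
r=least_squares(fn,[-.02,0,0,0],loss='soft_l1',f_scale=.001); print('axis x=%.4f+%.4f y, z=%.4f+%.4f y'%tuple(r.x),'rms',np.median(abs(r.fun)), 'y range',L[:,1].min(),L[:,1].max())
# foot ring/glass boundary: row where dark starts
g=cv2.cvtColor(p,cv2.COLOR_RGB2HSV)[:,315]; rr=[v for v in range(100,200) if g[v,2]>100 and g[v,1]>150][0]; B=R0.inv().apply(C[rr+1,315]-st['ee_pos']); print('row',rr,B,'-> origin tool y', B[1]-.066)
s1=ctrl.read_state(); print(s1['ee_pos'],s1['contact_force']); q=s1['ee_rot'];M=R.from_quat([q[1],q[2],q[3],q[0]]).as_matrix(); print(M)
```

```text
3908
axis x=-0.0168+0.0026 y, z=0.0004+-0.0015 y rms 0.00032356268500672615 y range -0.022165404205671636 0.06516785989566572
row 145 [-0.035   0.0661  0.0005] -> origin tool y 6.918439376460417e-05
[0.5274 0.1695 0.2638] [ 0.5624  0.5391 -2.0257]
[[-0.0016 -0.9988 -0.0487]
 [ 0.0001 -0.0487  0.9988]
 [-1.      0.0016  0.0002]]
```

Run:
```python
from h import *
go([.5627,.0092,.18],np.radians(2.69))
```

```text
shift [ 0.2092 -0.069  -0.4046] turn [ 0.0011  0.0001 -0.001 ] mm [  83.7  -27.6 -161.8] deg [ 0.1  0.  -0.1] rows 2.9483341873853965 0.012756487657432902
```

Emit:
step_arm --pt "0 -0.015 -0.1 0 0 0" --pt "0 -0.04 -0.24 0 0 0" --pt "0 -0.06 -0.35 0 0 0" --pt "0.05 -0.069 -0.405 0.001 0 -0.001" --pt "0.15 -0.069 -0.405 0.001 0 -0.001" --pt "0.209 -0.069 -0.405 0.001 0 -0.001" --pt "0.209 -0.069 -0.405 0.001 0 -0.001" --pt "0.209 -0.069 -0.405 0.001 0 -0.001"

```text
time_s: 5.5
ee_pos: [0.564, 0.0095, 0.1822]
ee_rot: [-0.489, 0.513, -0.487, -0.511]
contact_force: [0.6, 0.7, -2.4]
grip_width: 0.0369
```

Run:
```python
from h import *
p,d,st=shot('wrist','w3')
shot('side','s3')
print(ctrl.read_state()['ee_pos'],st['contact_force'])
go([.5627,.0092,.0985],np.radians(2.69))
```

```text
[0.56455069 0.00905019 0.18301479] [ 0.55124269  0.68112959 -2.39100052]
shift [0.2113 0.0055 0.0007] turn [ 0.0004 -0.0002  0.0028] mm [84.5  2.2  0.3] deg [ 0.  -0.   0.3] rows 1.3525629322630552 0.0241039644504985
```

View pics/w3.png

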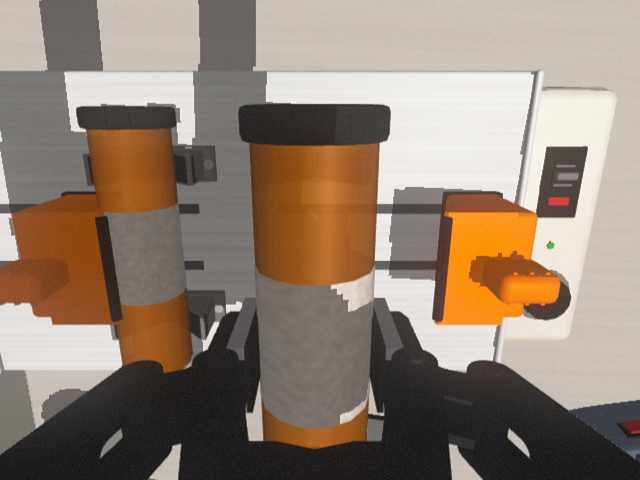

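View pics/s3.png

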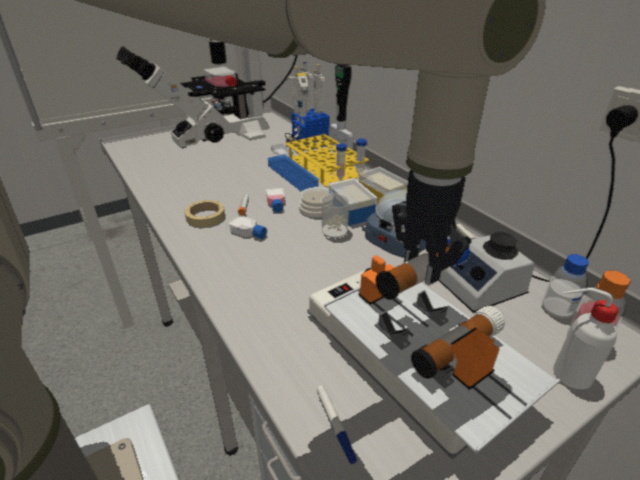

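Emit:
step_arm --pt "0.06 0.0055 0 0 0 0.003" --pt "0.12 0.0055 0 0 0 0.003" --pt "0.16 0.0055 0 0 0 0.003" --pt "0.185 0.0055 0 0 0 0.003" --pt "0.195 0.0055 0 0 0 0.003" --pt "0.2 0.0055 0 0 0 0.003" --pt "0.2 0.0055 0 0 0 0.003" --pt "0.2 0.0055 0 0 0 0.003"

```text
time_s: 6.6
ee_pos: [0.5618, 0.0084, 0.1017]
ee_rot: [0.488, -0.511, 0.489, 0.512]
contact_force: [-0.5, -0.0, -3.2]
grip_width: 0.037
```

Run:
```python
from h import *
np.set_printoptions(precision=4,suppress=True)
st=ctrl.read_state();print(st['ee_pos'],st['contact_force'],st['torque'],st['grip_width'])
go([.5627,.0092,.0972],np.radians(2.69))
```

```text
[0.5618 0.0084 0.1017] [-0.5326 -0.0478 -3.1963] [-0.0518  0.0143 -0.0086] 0.03703173387129685
shift [ 0.0112 -0.0024  0.0019] turn [-0.0002 -0.0001 -0.0014] mm [ 4.5 -1.   0.8] deg [-0.  -0.  -0.1] rows 0.07444534994919656 0.011914035433052406
```

Emit:
step_arm --pt "0.005 -0.001 0.001 0 0 0" --pt "0.01 -0.001 0.001 0 0 0" --pt "0.01 -0.001 0.001 0 0 0" --pt "0.01 -0.001 0.001 0 0 0"

```text
time_s: 7.1
ee_pos: [0.5619, 0.0089, 0.0974]
ee_rot: [0.488, -0.511, 0.489, 0.512]
contact_force: [-2.2, 0.5, 1.3]
grip_width: 0.0368
```

Run:
```python
from h import *
np.set_printoptions(precision=4,suppress=True)
st=ctrl.read_state();print(st['ee_pos'],st['contact_force'],st['torque'],st['grip_width'])
```

```text
[0.5619 0.0089 0.0974] [-2.2061  0.5283  1.3156] [ 0.1531  0.223  -0.108 ] 0.03677947344860161
```

Emit:
step_arm --pt "0 0 0 0 0 0" --pt "0 0 0 0 0 0" --pt "0 0 0 0 0 0" --pt "0 0 0 0 0 0" --pt "0 0 0 0 0 0" --pt "0 0 0 0 0 0" --gripper 0.3

```text
time_s: 7.85
ee_pos: [0.5618, 0.0089, 0.0971]
ee_rot: [0.487, -0.511, 0.489, 0.512]
contact_force: [-0.3, -0.2, 0.5]
grip_width: 0.0596
```

Run:
```python
from h import *
np.set_printoptions(precision=4,suppress=True)
st=ctrl.read_state();print(st['ee_pos'],st['contact_force'],st['grip_width']); p,d,st=shot('wrist','w4'); shot('side','s4')
```

```text
[0.5618 0.0089 0.0971] [-0.3203 -0.201   0.4672] 0.05964318740996302
```

View pics/w4.png

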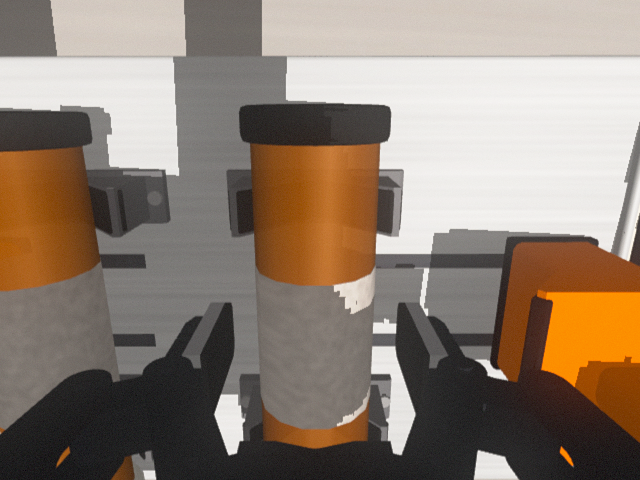

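The bottle lies between both Vs at about columns 255–377. The fingers are open on either side of it and the chock is clear on the right. Lifting.

Emit:
step_arm --pt "-0.03 0 0 0 0 0" --pt "-0.1 0 0 0 0 0" --pt "-0.2 0 0 0 0 0" --pt "-0.3 0 0.1 0 0 0" --pt "-0.4 0 0.2 0 0 0" --pt "-0.4 0 0.2 0 0 0" --pt "-0.4 0 0.2 0 0 0"

```text
time_s: 8.82
ee_pos: [0.5585, 0.0887, 0.2574]
ee_rot: [0.487, -0.511, 0.489, 0.512]
contact_force: [0.2, 0.4, -0.2]
grip_width: 0.0598
```

Run:
```python
from h import *
p,d,st=shot('wrist','w5'); print(st['ee_pos'],st['time_s'])
```

```text
[0.55850938 0.08874422 0.25740408] 8.825
```

View pics/w5.png

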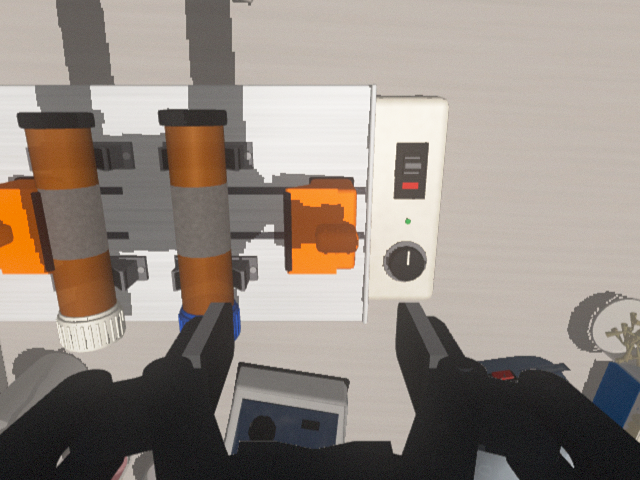

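The view shows the seated bottle at columns 165–240, the chock at (322,238) with its tab near (337,238), the switch at (411,170) showing red, and the dial at (405,262).

Run:
```python
from h import *
from scipy.optimize import least_squares
np.set_printoptions(precision=4,suppress=True)
f=np.load('pics/w5.npz');p,d=f['p'],f['d'];st=dict(ee_pos=f['pos'],ee_rot=f['rot'])
C=cloud('wrist',d,st); a=np.radians(2.69); ex=np.array([np.cos(a),np.sin(a)]); ey=np.array([-ex[1],ex[0]])
o=np.array([.5625,-.0168-.045]) # rocker origin in uv
X=C[...,:2]@ex-o[0]; Y=C[...,:2]@ey-o[1]; Z=C[...,2]
def cyl(r0,r1,c0,c1,y0):
    s=np.zeros(d.shape,bool); s[r0:r1,c0:c1]=1; s&=(Z>.1)&(Z<.16); x,y,z=X[s],Y[s],Z[s]
    r=least_squares(lambda k:np.hypot(y-k[0]-k[1]*x,z-k[2]-k[3]*x)-.019,[y0,0,.114,0],loss='soft_l1',f_scale=.001); print(r.x,np.median(abs(r.fun)))
cyl(135,290,172,222,.045); cyl(135,290,45,85,-.045)
dk=(abs(Z-.08)<.004);dk[:,370:]=0;print('deck z',np.median(Z[dk]))
# bottle glass ends
hsv=cv2.cvtColor(p,cv2.COLOR_RGB2HSV); bl=(hsv[...,0]>100)&(hsv[...,0]<125)&(hsv[...,1]>140); s=bl.copy(); s[:,:175]=0;s[:,245:]=0;s[:295]=0;s[330:]=0
am=(hsv[...,0]<16)&(hsv[...,1]>150); rows=np.where(am[:300,195])[0]; print('glass foot end row',rows.min(), X[rows.min()+2,195])
# chock
for lo,hi in((.150,.166),(.128,.138)):
    s=(Z>lo)&(Z<hi)&(X>-.06)&(X<.06)&(Y>.06)&(Y<.16); print('chock z',lo,s.sum(),'X',np.percentile(X[s],[2,98]),'Y',np.percentile(Y[s],[2,98]),'Zmax',np.percentile(Z[s],98))
# panel
pn=(abs(Z-.058)<.003)&(Y>.17); print('panel z',np.median(Z[pn]),'X',np.percentile(X[pn],[.5,99.5]),'Y',np.percentile(Y[pn],[.5,99.5]))
s=np.zeros(d.shape,bool); s[135:205,390:432]=1
for v in range(140,204,3): print(v,'X %.4f Y %.4f Z %.4f'%(X[v,412],Y[v,412],Z[v,412]),p[v,412])
cv2.imwrite('pics/w5z.png',cv2.resize(p[130:290,360:460],None,fx=5,fy=5,interpolation=cv2.INTER_NEAREST)[:600,:,::-1])
```

```text
[ 0.0445 -0.0057  0.1141  0.0007] 0.00043490788240687327
[-0.0457 -0.0071  0.1143  0.0035] 0.0005527796462331102
deck z 0.08031952684893884
glass foot end row 126 -0.06584694925475759
chock z 0.15 1038 X [-0.0074  0.0062] Y [0.1261 0.1501] Zmax 0.16236130005018998
chock z 0.128 4660 X [-0.0285  0.0277] Y [0.105  0.1507] Zmax 0.13789150576779619
panel z 0.0583460071703652 X [-0.0846  0.219 ] Y [0.1725 0.4411]
140 X -0.0543 Y 0.2023 Z 0.0586 [250 246 236]
143 X -0.0520 Y 0.2025 Z 0.0584 [96 91 82]
146 X -0.0496 Y 0.2026 Z 0.0588 [87 80 74]
149 X -0.0474 Y 0.2025 Z 0.0598 [89 83 78]
152 X -0.0450 Y 0.2026 Z 0.0600 [85 75 71]
155 X -0.0426 Y 0.2029 Z 0.0596 [89 81 74]
158 X -0.0403 Y 0.2030 Z 0.0597 [135 128 126]
161 X -0.0379 Y 0.2030 Z 0.0603 [87 83 76]
164 X -0.0361 Y 0.2021 Z 0.0652 [149 141 137]
167 X -0.0338 Y 0.2021 Z 0.0657 [143 135 131]
170 X -0.0305 Y 0.2039 Z 0.0588 [88 79 76]
173 X -0.0283 Y 0.2037 Z 0.0603 [133 124 120]
176 X -0.0258 Y 0.2040 Z 0.0595 [90 80 74]
179 X -0.0231 Y 0.2046 Z 0.0578 [83 77 71]
182 X -0.0208 Y 0.2044 Z 0.0594 [153  79  71]
185 X -0.0186 Y 0.2042 Z 0.0609 [223  81  74]
188 X -0.0161 Y 0.2044 Z 0.0608 [201  83  75]
191 X -0.0132 Y 0.2051 Z 0.0585 [83 79 72]
194 X -0.0110 Y 0.2049 Z 0.0599 [90 81 76]
197 X -0.0086 Y 0.2050 Z 0.0603 [83 75 72]
200 X -0.0059 Y 0.2054 Z 0.0595 [244 237 227]
203 X -0.0030 Y 0.2059 Z 0.0579 [241 234 223]
```

View pics/w5z.png

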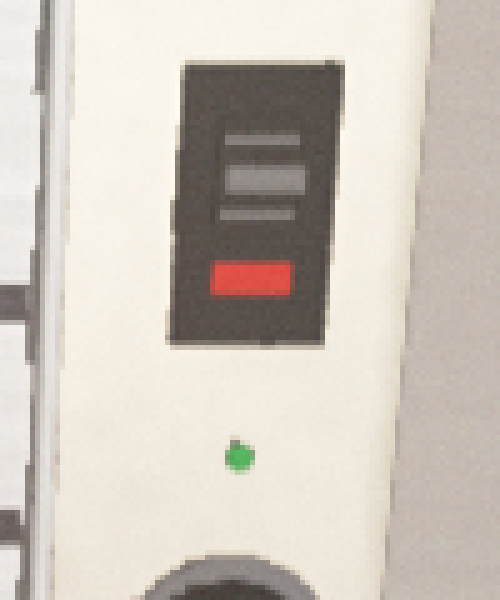

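```bash
cat >> h.py <<'E'
_a=np.radians(2.69); EX=np.array([np.cos(_a),np.sin(_a)]); EY=np.array([-EX[1],EX[0]]); O2=.5625*EX+(-.0168-.045)*EY
def rk(x,y,z): return np.r_[O2+x*EX+y*EY,z]
def tork(P): P=np.asarray(P); return np.r_[(P[:2]-O2)@EX,(P[:2]-O2)@EY,P[2]]
E
python3 - <<'E'
from h import *
np.set_printoptions(precision=4,suppress=True)
s=ctrl.read_state(); print(s['joint_pos'])
P=rk(-.0006,.138,.2); print(P); 
go(P,_a+np.pi/2,flip=False) if 0 else None
import h
go(P,h._a+np.pi/2,flip=False); go(P,h._a-np.pi/2,flip=False)
E
```

```text
[ 0.0663  0.0309  1.5476 -0.0003  1.5675 -1.551 ]
[0.5577 0.1025 0.2   ]
shift [ 0.1409 -0.0013  0.0356] turn [ 0.9997 -0.0024 -0.002 ] mm [56.4 -0.5 14.2] deg [90.  -0.2 -0.2] rows 0.9303391484680639 8.408689948488453
shift [ 0.1409 -0.0013  0.0356] turn [-1.0003  0.002  -0.0024] mm [56.4 -0.5 14.2] deg [-90.    0.2  -0.2] rows 0.9303391484680639 8.41379063424711
```

Emit:
step_arm --pt "0 0 0.03 0.118 0 0" --pt "0 0 0.036 0.236 0 0" --pt "0 0 0.036 0.354 0 0" --pt "0 0 0.036 0.472 0 0" --pt "0.02 0 0.036 0.59 0 0" --pt "0.05 0 0.036 0.708 0 0" --pt "0.08 0 0.036 0.826 0 0" --pt "0.1 0 0.036 0.94 0 0"

```text
time_s: 9.88
ee_pos: [0.5566, 0.1019, 0.2146]
ee_rot: [0.703, -0.047, 0.708, 0.047]
contact_force: [-0.0, -0.5, 0.1]
grip_width: 0.0596
```

Run:
```python
from h import *
import h
np.set_printoptions(precision=4,suppress=True)
s=ctrl.read_state(); print(s['joint_pos'],s['ee_pos'])
go(rk(-.0006,.138,.19),h._a+np.pi/2,flip=False)
```

```text
[ 0.0905  0.0535  1.6004 -0.0001  1.4947 -0.0429] [0.5566 0.1019 0.2146]
shift [0.0614 0.0011 0.0033] turn [ 0.055  -0.0044  0.    ] mm [24.6  0.4  1.3] deg [ 5.  -0.4  0. ] rows 0.39354065033905355 0.4641709845178998
```

Emit:
step_arm --pt "0.03 0.001 0.003 0.058 -0.003 0" --pt "0.06 0.001 0.003 0.058 -0.003 0" --pt "0.06 0.001 0.003 0.058 -0.003 0" --pt "0.06 0.001 0.003 0.058 -0.003 0" --pt "0.06 0.001 0.003 0.058 -0.003 0"

```text
time_s: 10.5
ee_pos: [0.5592, 0.1037, 0.1938]
ee_rot: [0.708, -0.018, 0.706, 0.018]
contact_force: [-0.3, 0.2, -0.1]
grip_width: 0.0597
```

Run:
```python
from h import *
import h
np.set_printoptions(precision=4,suppress=True)
p,d,st=shot('wrist','w6');print(tork(st['ee_pos']))
go(rk(-.0006,.138,.142),h._a+np.pi/2,flip=False)
C=cloud('wrist',d,st); X=(C[...,:2]-O2)@EX;Y=(C[...,:2]-O2)@EY;Z=C[...,2]
s=(Z>.155)&(Z<.166)&(abs(X)<.012)&(Y>.1)&(Y<.17); print(s.sum(),np.percentile(X[s],[1,99]),np.percentile(Y[s],[1,99]),np.median(Z[s]))
```

```text
[0.0009 0.1391 0.1938]
shift [ 0.1294 -0.003  -0.0041] turn [ 0.0021  0.0017 -0.0002] mm [51.8 -1.2 -1.6] deg [ 0.2  0.1 -0. ] rows 0.8287177064763822 0.02254137110548769
1594 [-0.0072  0.0075] [0.1269 0.1511] 0.16054193711347026
```

View pics/w6.png

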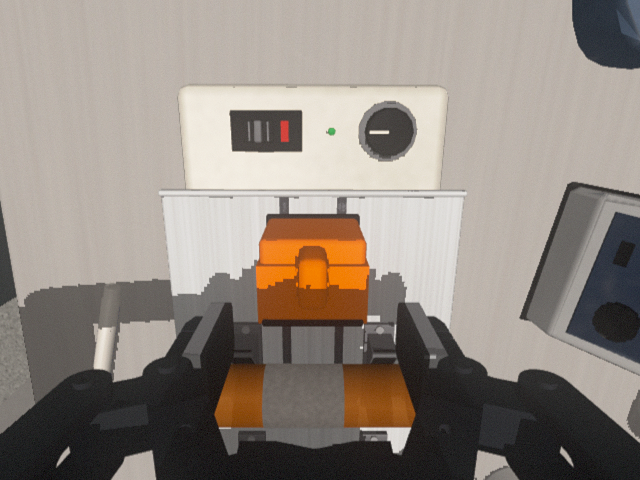

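The view shows the tab at (313,270), centred under the fingers, with the switch at (266,131), the dial at (388,131) and the bottle below. Descending to pinch the tab.

Emit:
step_arm --pt "0.05 0 -0.002 0.002 0 0" --pt "0.09 0 -0.002 0.002 0 0" --pt "0.12 0 -0.002 0.002 0 0" --pt "0.127 0 -0.002 0.002 0 0" --pt "0.127 0 -0.002 0.002 0 0" --gripper 0.45

```text
time_s: 11.18
ee_pos: [0.5581, 0.1037, 0.1422]
ee_rot: [0.707, -0.016, 0.706, 0.017]
contact_force: [0.6, 0.2, 0.3]
grip_width: 0.0468
```

Emit:
step_arm --pt "0 0 0 0 0 0" --pt "0 0 0 0 0 0" --pt "0 0 0 0 0 0" --pt "0 0 0 0 0 0" --pt "0 0 0 0 0 0" --pt "0 0 0 0 0 0" --gripper 1 --force 20

```text
time_s: 11.92
ee_pos: [0.5582, 0.1037, 0.1431]
ee_rot: [0.708, -0.016, 0.706, 0.017]
contact_force: [-3.2, -0.5, 5.3]
grip_width: 0.0136
```

Run:
```python
from h import *
s=ctrl.read_state(); print(tork(s['ee_pos']),s['contact_force'],s['grip_width'])
```

```text
[-2.40226584e-06  1.39210522e-01  1.43081567e-01] [-3.15271522 -0.45756935  5.34681508] 0.013623508862966604
```

Emit:
step_arm --pt "-0.003 -0.01 0 0 0 0" --pt "-0.003 -0.03 0 0 0 0" --pt "-0.003 -0.05 0 0 0 0" --pt "-0.003 -0.07 0 0 0 0" --pt "-0.003 -0.09 0 0 0 0" --pt "-0.003 -0.1 0 0 0 0" --pt "-0.003 -0.1 0 0 0 0"

```text
time_s: 12.8
ee_pos: [0.5601, 0.0627, 0.1432]
ee_rot: [0.707, -0.016, 0.706, 0.016]
contact_force: [5.5, -2.0, -7.7]
grip_width: 0.0134
```

Run:
```python
from h import *
s=ctrl.read_state(); print(tork(s['ee_pos']),s['contact_force'],s['grip_width'])
```

```text
[-1.18608068e-04  9.81431551e-02  1.43194823e-01] [ 5.47895457 -2.04355254 -7.65573392] 0.013393889401224292
```

Emit:
step_arm --pt "0.002 -0.01 0 0 0 0" --pt "0.002 -0.02 0 0 0 0" --pt "0.002 -0.025 0 0 0 0" --pt "0.002 -0.028 0 0 0 0" --pt "0.002 -0.028 0 0 0 0"

```text
time_s: 13.42
ee_pos: [0.5606, 0.0524, 0.1431]
ee_rot: [0.708, -0.016, 0.706, 0.016]
contact_force: [-0.2, 0.9, 3.1]
grip_width: 0.0136
```

Run:
```python
from h import *
s=ctrl.read_state(); print(tork(s['ee_pos']),s['contact_force'],s['grip_width'])
```

```text
[-3.42119276e-05  8.77852807e-02  1.43110586e-01] [-0.18713181  0.94407384  3.06805152] 0.013553553028331456
```

Emit:
step_arm --pt "0 -0.0025 0 0 0 0" --pt "0 -0.005 0 0 0 0" --pt "0 -0.0075 0 0 0 0" --pt "0 -0.0075 0 0 0 0"

```text
time_s: 13.92
ee_pos: [0.5607, 0.0506, 0.1431]
ee_rot: [0.708, -0.016, 0.706, 0.017]
contact_force: [0.0, 6.4, 4.6]
grip_width: 0.0135
```

Run:
```python
from h import *
s=ctrl.read_state(); print(tork(s['ee_pos']),s['contact_force'],s['grip_width'])
```

```text
[3.57387409e-06 8.60387065e-02 1.43140618e-01] [0.04878751 6.39211649 4.56447004] 0.013484420993674688
```

Emit:
step_arm --pt "0 -0.0025 0 0 0 0" --pt "0 -0.004 0 0 0 0" --pt "0 -0.004 0 0 0 0" --pt "0 -0.004 0 0 0 0"

```text
time_s: 14.42
ee_pos: [0.5607, 0.0504, 0.1432]
ee_rot: [0.708, -0.015, 0.706, 0.018]
contact_force: [-0.7, 12.4, 5.1]
grip_width: 0.0132
```

Run:
```python
from h import *
s=ctrl.read_state(); print(tork(s['ee_pos']),s['contact_force'],s['grip_width'])
```

```text
[-3.09434958e-05  8.58634140e-02  1.43150764e-01] [-0.70187033 12.43839717  5.08461799] 0.013164930204353591
```

Emit:
step_arm --pt "0 0.004 0 0 0 0" --pt "0 0.004 0 0 0 0"

```text
time_s: 14.68
ee_pos: [0.5607, 0.0506, 0.1431]
ee_rot: [0.708, -0.016, 0.706, 0.017]
contact_force: [-0.2, 7.2, 5.4]
grip_width: 0.013
```

Emit:
step_arm --pt "0 0 0 0 0 0" --pt "0 0 0 0 0 0" --pt "0 0 0 0 0 0" --pt "0 0 0 0 0 0" --pt "-0.05 0 0 0 0 0" --pt "-0.15 0 0 0 0 0" --pt "-0.23 0 0 0 0 0" --pt "-0.23 0 0 0 0 0" --gripper 0.4

```text
time_s: 15.68
ee_pos: [0.5628, 0.0495, 0.2402]
ee_rot: [0.71, -0.016, 0.704, 0.016]
contact_force: [0.6, -0.5, 0.3]
grip_width: 0.0514
```

Emit:
step_arm --pt "0 0.05 0 0 0 0" --pt "0 0.1 0 0 0 0" --pt "0 0.1 0 0 0 0" --pt "0 0.1 0 0 0 0"

```text
time_s: 16.18
ee_pos: [0.5582, 0.09, 0.234]
ee_rot: [0.707, -0.017, 0.707, 0.017]
contact_force: [-0.3, -0.1, 0.9]
grip_width: 0.0509
```

Run:
```python
from h import *
p,d,st=shot('wrist','w7'); print(tork(st['ee_pos']),st['grip_width'])
```

```text
[-0.00069374  0.12547153  0.23400662] 0.050885324424260726
```

View pics/w7.png

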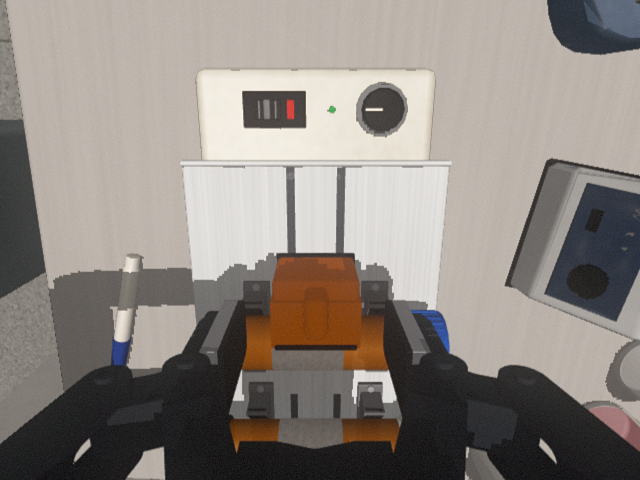

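The chock at (316,300) stands over the bottle, and the switch at (274,109) still shows red. Next I'll measure the chock, bottle and ridge.

Run:
```python
from h import *
import h
np.set_printoptions(precision=4,suppress=True)
f=np.load('pics/w7.npz');p,d=f['p'],f['d'];st=dict(ee_pos=f['pos'],ee_rot=f['rot'])
C=cloud('wrist',d,st); X=(C[...,:2]-O2)@EX;Y=(C[...,:2]-O2)@EY;Z=C[...,2]
s=(Z>.155)&(Z<.166)&(abs(X)<.012)&(Y>.05)&(Y<.12); print('tab',np.percentile(X[s],[1,99]),np.percentile(Y[s],[1,99]),np.median(Z[s]))
# bottle amber left/right of the jaw
hsv=cv2.cvtColor(p,cv2.COLOR_RGB2HSV)
for x0,x1 in((-.06,-.033),(.033,.06)):
    s=(X>x0)&(X<x1)&(abs(Y-.045)<.02)&(Z>.118)&(Z<.14); print('bottle',s.sum(),np.percentile(Y[s],[2,50,98]) if s.any() else '',np.percentile(Z[s],98) if s.any() else '')
# ridge
s=np.zeros(d.shape,bool); s[95:125,248:300]=1; s&=(Z>.0630)
print('ridge',s.sum(),np.percentile(X[s],[1,50,99]),np.percentile(Y[s],[1,50,99]),np.median(Z[s]),np.where(s)[1].min(),np.where(s)[1].max())
g=hsv; red=(g[...,0]<10)&(g[...,1]>150); red[:,:250]=0;red[130:]=0
for b in blobs(red,10): print('red',b[1],tork(ray('wrist',b[1],.06,st)[0]))
for v in (105,110): print([ (u,int(p[v,u].mean()),round(float(Z[v,u]),4),round(float(X[v,u]),4)) for u in range(255,284,2)])
```

```text
tab [-0.0071  0.0074] [0.0739 0.0979] 0.1605505415572514
bottle 1001 [0.0317 0.0515 0.0627] 0.13367359093148792
bottle 951 [0.0315 0.0515 0.0628] 0.13373515461606483
ridge 144 [-0.0374 -0.0346 -0.0006] [0.196  0.2022 0.209 ] 0.06514103183051628 253 293
red [290. 109.] [-0.0181  0.2029  0.06  ]
[(255, 69, 0.0592, -0.0435), (257, 78, 0.0606, -0.0418), (259, 116, 0.0607, -0.0404), (261, 65, 0.0606, -0.0389), (263, 98, 0.0656, -0.0369), (265, 136, 0.0656, -0.0355), (267, 137, 0.0655, -0.0341), (269, 107, 0.0649, -0.0327), (271, 66, 0.0615, -0.0316), (273, 69, 0.0611, -0.0302), (275, 133, 0.0612, -0.0288), (277, 72, 0.0601, -0.0274), (279, 69, 0.0606, -0.026), (281, 70, 0.059, -0.0246), (283, 65, 0.0582, -0.0233)]
[(255, 74, 0.0609, -0.0434), (257, 68, 0.0591, -0.0422), (259, 127, 0.0605, -0.0405), (261, 68, 0.0598, -0.0392), (263, 86, 0.0644, -0.0372), (265, 133, 0.0653, -0.0356), (267, 133, 0.0633, -0.0344), (269, 113, 0.0664, -0.0327), (271, 70, 0.0597, -0.0319), (273, 73, 0.0602, -0.0304), (275, 135, 0.0598, -0.029), (277, 77, 0.0602, -0.0275), (279, 70, 0.0591, -0.0262), (281, 69, 0.0592, -0.0247), (283, 68, 0.0579, -0.0234)]
```

Run:
```python
from h import *
import h
go(rk(-.065,.2025,.1),h._a+np.pi/2,flip=False)
```

```text
shift [ 0.3354  0.1936 -0.1612] turn [0.0001 0.0004 0.    ] mm [134.1  77.4 -64.5] deg [0. 0. 0.] rows 2.684405341897313 0.0038858071378027963
```

Emit:
step_arm --pt "0 0.1 -0.08 0 0 0" --pt "0 0.194 -0.161 0 0 0" --pt "0.1 0.194 -0.161 0 0 0" --pt "0.2 0.194 -0.161 0 0 0" --pt "0.3 0.194 -0.161 0 0 0" --pt "0.335 0.194 -0.161 0 0 0" --pt "0.335 0.194 -0.161 0 0 0" --pt "0.335 0.194 -0.161 0 0 0" --gripper 1

```text
time_s: 17.23
ee_pos: [0.4923, 0.1642, 0.1026]
ee_rot: [0.708, -0.016, 0.705, 0.017]
contact_force: [0.6, 0.3, 0.8]
grip_width: -0.0
```

Run:
```python
from h import *
import h
p,d,st=shot('wrist','w8'); print(tork(st['ee_pos']),st['grip_width'],st['contact_force'])
shot('side','s8'); shot('top','t8')
go(rk(-.065,.2025,.063),h._a+np.pi/2,flip=False)
```

```text
[-0.06307207  0.20270754  0.10255864] -3.322245698492895e-05 [0.55140427 0.31656037 0.79060745]
shift [ 0.0984 -0.0009 -0.0048] turn [-0.0002  0.0028 -0.0005] mm [39.3 -0.4 -1.9] deg [-0.   0.3 -0. ] rows 0.6302837564084366 0.023996961648650294
```

View pics/w8.png

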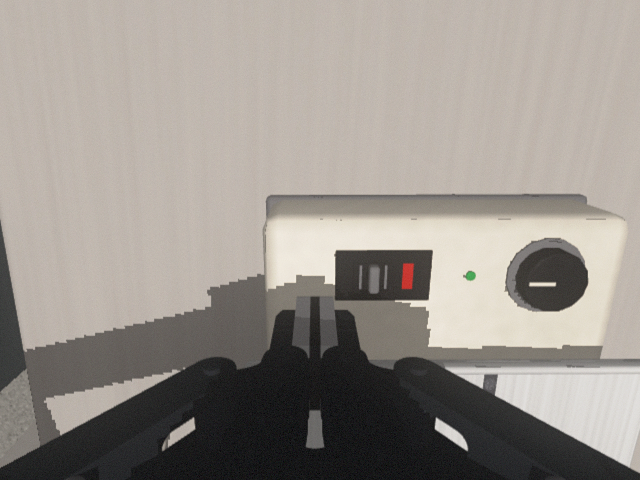

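View pics/s8.png

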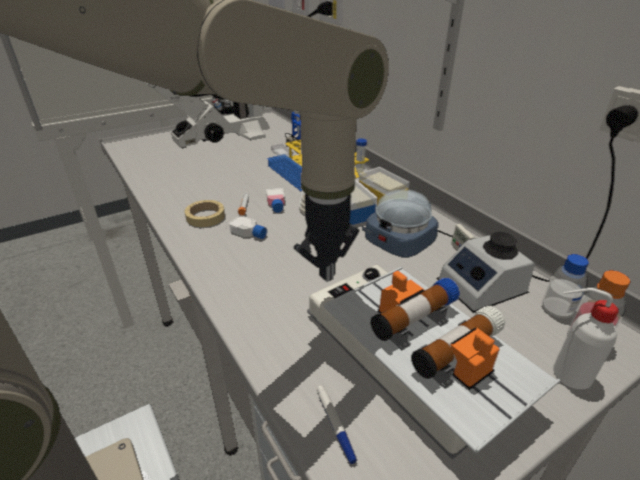

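The wrist view shows the closed fingertips at (315,305), left of the ridge at (374,278), and the switch showing red at (408,275). The side view shows the bottle seated with the chock against it.

Emit:
step_arm --pt "0.05 0 -0.004 0 0.002 0" --pt "0.08 0 -0.004 0 0.002 0" --pt "0.092 0 -0.004 0 0.002 0" --pt "0.096 0 -0.004 0 0.002 0" --pt "0.096 0 -0.004 0 0.002 0" --pt "0.096 0 -0.004 0 0.002 0"

```text
time_s: 18.12
ee_pos: [0.4897, 0.1641, 0.0627]
ee_rot: [0.707, -0.016, 0.707, 0.017]
contact_force: [0.1, 0.2, 1.2]
grip_width: -0.0001
```

Run:
```python
from h import *
s=ctrl.read_state(); print(tork(s['ee_pos']),s['contact_force'])
```

```text
[-0.06561073  0.20270884  0.06269843] [0.06936058 0.17598622 1.15241338]
```

Emit:
step_arm --pt "0.001 0 0.015 0 0 0" --pt "0.0015 0 0.03 0 0 0" --pt "0.0015 0 0.045 0 0 0" --pt "0.0015 0 0.055 0 0 0" --pt "0.0015 0 0.06 0 0 0" --pt "0.0015 0 0.06 0 0 0"

```text
time_s: 18.88
ee_pos: [0.5133, 0.1651, 0.0614]
ee_rot: [0.706, -0.016, 0.708, 0.017]
contact_force: [-0.6, -0.4, 0.1]
grip_width: 0.0002
```

Run:
```python
from h import *
s=ctrl.read_state(); print(tork(s['ee_pos']),s['contact_force'])
p,d,st=shot('wrist','w9')
```

```text
[-0.04203098  0.20260522  0.0614457 ] [-0.64234008 -0.40435102  0.10970226]
```

View pics/w9.png

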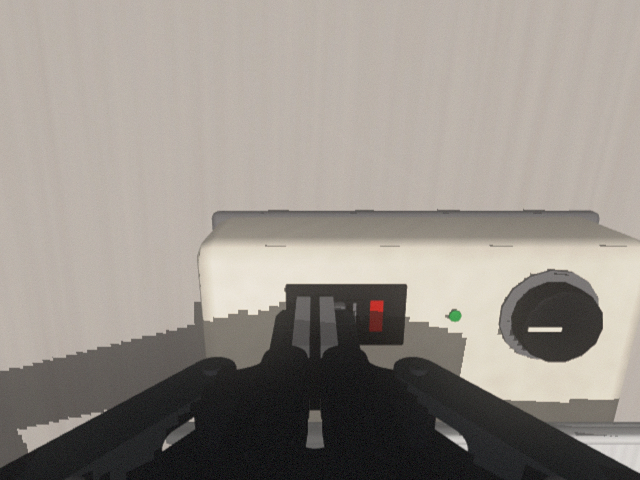

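Fingertips are right beside the ridge (about column 340), red still showing. I'll push on in +x in small steps.

Emit:
step_arm --pt "0 0 0.004 0 0 0" --pt "0 0 0.008 0 0 0" --pt "0 0 0.012 0 0 0" --pt "0 0 0.015 0 0 0" --pt "0 0 0.018 0 0 0" --pt "0 0 0.018 0 0 0"

```text
time_s: 19.68
ee_pos: [0.5206, 0.1655, 0.0616]
ee_rot: [0.706, -0.016, 0.707, 0.017]
contact_force: [-0.4, -0.0, 0.0]
grip_width: 0.0001
```

Run:
```python
from h import *
s=ctrl.read_state(); print(tork(s['ee_pos']),s['contact_force'])
p,d,st=shot('wrist','w10'); cv2.imwrite('pics/w10z.png',cv2.resize(p[230:400,180:480],None,fx=2.5,fy=2.5)[:,:,::-1])
```

```text
[-0.03469906  0.20263549  0.06159626] [-0.36747618 -0.01109902  0.03184951]
```

View pics/w10z.png

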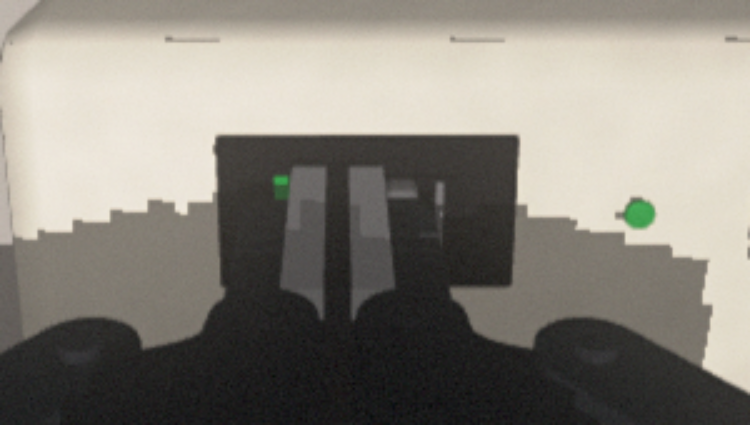

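Green is showing at (281,186) in the zoom and the red is gone, so the switch has snapped on. Backing off and lifting.

Emit:
step_arm --pt "0 0 -0.006 0 0 0" --pt "-0.03 0 -0.006 0 0 0" --pt "-0.1 0 -0.006 0 0 0" --pt "-0.25 0 -0.006 0 0 0" --pt "-0.4 0 -0.006 0 0 0" --pt "-0.48 0 -0.006 0 0 0" --pt "-0.48 0 -0.006 0 0 0" --pt "-0.48 0 -0.006 0 0 0"

```text
time_s: 20.72
ee_pos: [0.5181, 0.1653, 0.2533]
ee_rot: [0.706, -0.016, 0.708, 0.017]
contact_force: [-0.5, -0.4, -0.6]
grip_width: 0.0001
```

Run:
```python
from h import *
np.set_printoptions(precision=4,suppress=True)
p,d,st=shot('wrist','w11'); print(tork(st['ee_pos']),st['contact_force'],st['time_s'])
C=cloud('wrist',d,st); X=(C[...,:2]-O2)@EX;Y=(C[...,:2]-O2)@EY;Z=C[...,2]
s=(Z>.155)&(Z<.166)&(abs(X)<.012)&(Y>.05)&(Y<.12)
if s.any(): print('tab',np.percentile(X[s],[1,99]),np.percentile(Y[s],[1,99]))
s=(abs(Y-.2025)<.008)&(Z>.0635)&(Z<.068)&(abs(X+.03)<.02)
if s.any(): print('ridge X',np.percentile(X[s],[2,50,98]))
p,d,_=shot('top','t11'); p2,_,_=shot('side','s11')
cv2.imwrite('pics/t11z.png',cv2.resize(p[160:310,120:510],None,fx=2,fy=2,interpolation=cv2.INTER_CUBIC)[:,:,::-1])
a=np.load('pics/top0c.npy')
for n,q in(('before',a),('after',p)):
    hsv=cv2.cvtColor(q,cv2.COLOR_RGB2HSV); m=(hsv[...,0]<16)&(hsv[...,1]>120)&(hsv[...,2]<170); m[:,:395]=0;m[:180]=0;m[260:]=0
    bl=(hsv[...,0]>100)&(hsv[...,0]<125)&(hsv[...,1]>140); bl[:200]=0
    print(n,[(b[0],b[1].round(1)) for b in blobs(m,40)],[(b[0],b[1].round(1)) for b in blobs(bl,20)])
```

```text
[-0.0372  0.2026  0.2533] [-0.4879 -0.4052 -0.5764] 20.725
ridge X [-0.0272 -0.0249 -0.0231]
before [(np.int32(281), array([449.4, 201.4])), (np.int32(285), array([453.6, 237.5]))] [(np.int32(131), array([180.2, 211.5])), (np.int32(172), array([273.8, 227.2])), (np.int32(118), array([216.5, 249.2])), (np.int32(85), array([443.9, 301.1]))]
after [(np.int32(281), array([449.4, 201.4])), (np.int32(153), array([415.6, 203.5])), (np.int32(284), array([453.6, 237.5])), (np.int32(47), array([421.6, 239.4]))] [(np.int32(131), array([180.2, 211.5])), (np.int32(118), array([216.5, 249.2])), (np.int32(84), array([444. , 301.2]))]
```

View pics/w11.png

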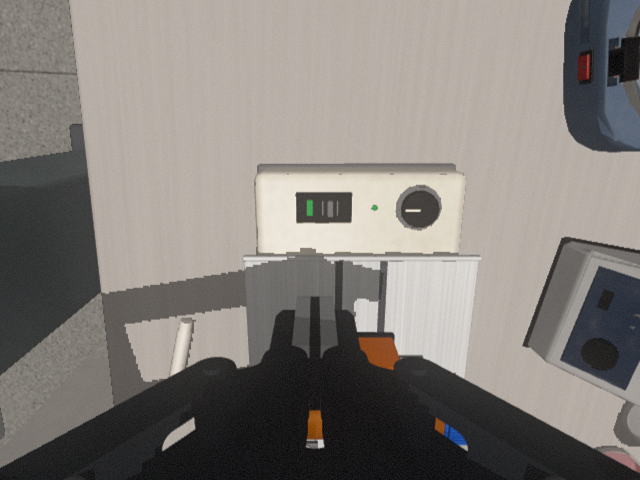

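View pics/s11.png

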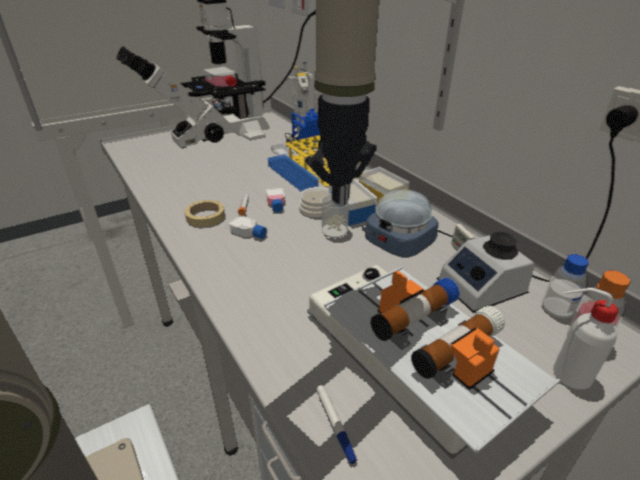

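The switch shows green at (309,208) and its ridge has moved 10 mm. The bottle and chock are seated, and the loaded bottle and bystanders haven't moved. Handing in.

```bash
python3 -c "
from cell import ctrl
print(ctrl.sign_off())"
```

```text
the job is handed in; nothing more can be done
None
```

The job is handed in at about 21 s of the 54 s allowed. The bottle lies in both Vs, the chock is against it and the switch is on. The hand-in gives no verdict.

- **Bottle:** I lowered it into the cradles until the wrist force showed contact, then let go. A cylinder fit before the chock moved put its axis about 0.5 mm sideways and 0.1 mm in height from the seat, with 0.006 rad of yaw. After the chock was set, a rougher check gave its top at 133.7 mm (nominal 133 mm).
- **Chock:** I slid it 53 mm by its tab until it stopped hard at about 12 N, eased off and let go. Its absolute travel is inferred at about 64 mm from the tab position and the bottle geometry, because the joint value cannot be read.
- **Switch:** I pushed it by the ridge with closed fingertips after the chock was released. The ridge moved 10 mm, green shows and red is gone.
- **Bystanders:** Before and after top views put the loaded bottle, pen and flask within 0.1 pixel of where they were. The tip beaker was not measured; it stands in the same place in the side views. The arm ended clear of everything.

After the final lift the fingers hid the chock tab from the wrist camera. Its last measured position is from just after it was let go, and the final side view shows it still against the bottle. No check failed or disagreed.

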